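Clamp a connector with the inner crank of a concentric control

TASK

Wind the small inner crank on top of the clamp fixture clockwise until the foot under the head presses firmly but gently, with about 16 N, on the black connector in the nest, and leave it clamped like that. Pushing its upright pin is enough; do not disturb the tabbed setting ring around it; the connector must stay in its nest unharmed and the things lying around must be left alone.

Things in the scene. Friction and masses are not known exactly. Their poses are not given: they have to be found in the camera images.
- crank_axis (a point): point on the vertical axis shared by crank and outer ring, at the height of the crank pin's top end. They sit on top of a white C-frame fixture (head 80 x 140 mm, top 135 mm above the table, column at one side, nothing else standing above the head), right above foot and nest.
- crank_pin (a point): centre of the top end of the crank's upright pin: black, round, 10 mm diameter, 30 mm from the axis, standing 25 mm up from the flat crank arm (the pin's top is 187 mm above the table). It may point in any direction at the start. The arm's top is 25 mm and the hub's top 23 mm below this point.
- crank (a joint): crank angle, rad: 0 at the start, grows as wound clockwise from above, stop at 4.5; 1.5 to 2.8 to clamped. Lowers the foot 8 mm per rad. Self-holding, even loaded. Turning it free takes 0.22 N m (7.3 N square on the pin); with the foot on the connector each N of clamping adds 0.008 N m (0.27 N at the pin): 16 N is felt as 0.35 N m, 11.6 N at the pin.
- ring_tab (a point): top of one of the two upright tabs of the outer setting ring, 41 mm from the axis, tab 8 mm thick radially, 22 mm wide, top 15 mm below the crank pin's top; the other tab is diametrically opposite. Ring: aluminium, fluted, 76 mm diameter, top face 33 mm below the pin's top, the whole ring turns easily about the same axis (0.05 N m).
- foot: the clamp foot under the head, black rubber disc of 18 mm diameter on a steel rod; origin at the centre of its underside, which is 81 mm above the table at the start. It moves straight down as the crank is wound, and sits on a stiff spring (8 N per mm), so 16 N is about 0.25 rad of crank past first touch.
- connector: the black connector to be clamped, 50 x 22 x 24 mm high, loose in a shallow black nest below the foot, origin at the centre of its underside. The nest's height is adjustable and differs from start to start: its top lies 11 to 19 mm under the foot at the start; feel for the contact.
- spare_a: bystander: spare black connector, 50 x 22 x 24 mm, lying on the table
- spare_b: bystander: spare black connector, 50 x 22 x 24 mm, lying on the table
- pick: bystander: hand tool 150 mm long lying on the table
- bin: bystander: small open grey bin 90 x 70 x 40 mm on the table
Not all that is in view belongs to the job. What is shaped like the part that bears foot but blue is not meant.

How it is judged:
At the end, for the whole second after the job is handed in: The foot rests on the connector in its nest with 8 to 24 N, the crank is wound down and at rest, the ring's tabs are within 4 mm of where they were, and the connector is within 4 mm of where it was (contact force between foot and connector between 8 and 24 N and value of joint crank above 0.8 rad and velocity of joint crank between -0.05 and 0.05 rad/s and distance of each of ring_tab, connector from where it was at the start of the episode below 0.004 m); the robot touches nothing.
It fails at once if the setting ring was turned (a tab moved more than 4 mm) (distance of ring_tab from where it was at the start of the episode above 0.004 m).
It fails at once if the connector was crushed (more than 40 N under the foot) (contact force between foot and connector above 40 N).
It fails at once if the connector was shifted or lifted out of its nest (distance of connector from where it was at the start of the episode above 0.008 m).
It fails at once if a bystander was moved more than 15 mm (distance of any of spare_a, spare_b, pick, bin from where it was at the start of the episode above 0.015 m).
It also fails if it takes over 54 s, if anything falls off the work surface, if the arm or the gripper's body presses on something with over 40 N, if the wrist force passes 120 N, or if a joint passes its speed limit or range.

ROBOT

A 7-joint arm with a two-finger parallel gripper is mounted at the origin on the work surface. World frame = base frame: x ahead of the robot, y to its left, z up, the work surface at z = 0. Lengths are in m, angles in rad, forces in N, time in s.
With the tool pointing down it reaches from about 0.425 to 1.025 m from the base axis. Payload 9.4 kg.
Tool frame: the origin (TCP) lies on the centre line of the jaws, within the pads' length; the fingertips stand 22 mm ahead of it and the grasp point (between the pads) lies 3 mm ahead of it; z points along the fingers, y is the line along which they close (so a half turn about z gives the same grasp; the last joint's range is limited). The gripper opens to 93 mm and grips with 3 to 60 N. Pads are 15 mm wide; open, the fingers measure 128 mm over their backs; the gripper's body (75 mm by 188 mm) begins 65 mm behind the grasp point.
Start: joints at [-1.339, 0.599, -0.003, 1.599, 0.002, 0.943, -0.08], TCP at [0.22, 0.691, 0.241] pointing down, gripper open.
Joint ranges: [-2.57, 2.57], [-0.35, 1.97], [-1.29, 1.29], [0.11, 2.56], [-1.05, 4.19], [0.11, 1.86], [-2.63, 2.63]. Speed limits (rad/s): [2.22, 2.22, 3.01, 3.01, 3.14, 3.14, 3.14].

INTERFACE

Orientations are given as a rotation vector (axis times angle).
In Python, from cell import readout, cams, hand_in gives the robot as it stands. The module is installed in compiled form; this text tells all that it offers.
- The arm moves only by the tool move_arm, never from a script. Its argument "increments" is text: rows parted by semicolons, each of 7 numbers parted by spaces: the opening, from 0 (shut) to 1 (fully open), then the shift along the tool's x, y, z in units of 40 mm (1.0 is 40 mm), then the turn, a rotation vector about the tool's x, y, z in units of 5 degrees (1.0 is 5 degrees). A call has 1 to 12 rows; each row is the pose to reach, as a shift and turn from the pose commanded when the call began, along the tool's axes at that moment; what a row does not reach only later rows make up. A row lasts 1/12 s, in which the tool goes at most 41.7 mm and 7.16 degrees, less where a joint would pass 70% of its speed; a pose out of reach is approached as far as the arm can. A call with a gripper value outside its range is refused whole. The fingers move at their own pace and stop on an object; "grip_force" is the grip in N (left out, the last holds). Time passes only in rows, so rows that repeat a pose let the fingers close. It gives the time, the measured TCP pose, the force, the opening and the grip force at its end, in the units of the state.
- readout.get_obs(): the state, without advancing time (a new reading comes with each control period).
- cams.grab_frame(name): name is "side" or "top"; returns a dict with "frame" (384x512x3 uint8, red, green, blue), "range_z" (384x512 float32, m along the optical axis (not along the pixel's ray), 0 where there is no reading), "mtx" (3x3 intrinsics, pixels), "distortion" ([k1, k2, p1, p2, k3] as OpenCV has them; the pictures are not rectified), "pose" (4x4, takes a point from camera to world coordinates). Camera axes: x right, y up, looking along -z (the intrinsics and any distortion apply to the point x, -y, -z); pixel columns grow to the right and rows downward; lengths in m; the calibration is good to about 2 mm. A picture is of the moment at which its call begins.
- hand_in(): hands the job in; it is judged then, once.
Trained networks look in the newest picture that a camera, given by its name, has taken for a name from the list of things; names that differ only in an ending like _2 or _b are one class to them, and where a whole thing is asked for, a point or a joint stands for the part that bears it (a point fixed in the world has none). Each returns a list of dicts, best first, with "confidence" (0 to 1); they miss things now and then, are a little off and sometimes report something else, mostly with a low value. They report only what shows in the picture. A call takes as long as a camera call. They do not tell look-alikes from the thing itself.
- cams.search_frame(query, camera): "point" ([x, y, z] in m, in world coordinates, good to about 4 mm: the middle of the surface that is visible of it).
- cams.regions_of(query, camera): "region" (384x512 bool, what is visible of it).
The state is a dict: "time": time; "joints": joint angles; "joint_vel": joint speeds; "joint_efforts": joint torques, N m; "position": TCP position; "tool_rot": TCP orientation; "ft_force": force on the tool from outside, world axes, zero at the start; "ft_torque": the same for the moment, N m; "width": finger opening in m; "gripper_force": force on a finger pad.
Only numpy, scipy, OpenCV 4.12 (cv2) and the standard library are available. Lean on these libraries where they do the work, as an engineer would, in place of code of your own. Each camera call takes 0.05 s, during which the arm holds its last target. There are 200 camera calls.

## Working session

There is one attempt and no reset: what is moved stays moved. The work goes in short steps, Python scripts to look and compute and a tool call to move; the robot and the scene stay as the last step left them, time stands still between calls to the robot, and variables do not carry over. Pictures are saved under pics/ and viewed, at most 10 in all, crops included, and the job is handed in when it is done.

Besides the shell and the picture viewer there is one more tool, called as name(argument=value, ...), one argument or row to a line, values as JSON. move_arm: Moves the arm, as the interface text tells. Its arguments: {"type":"object","properties":{"increments":{"type":"string"},"grip_force":{"type":"number"}},"required":["increments"]}

```bash
mkdir -p pics; cat > h.py <<'E'
import numpy as np,cv2
from cell import readout,cams
def P(f,u,v,z=None):
    n=cv2.undistortPoints(np.array([[[u,v]]],float),np.array(f['mtx']),np.array(f['distortion']))[0,0]
    d=z if z else f['range_z'][int(round(v)),int(round(u))]
    return (np.array(f['pose'])@np.array([n[0]*d,-n[1]*d,-d,1]))[:3]
def cloud(f):
    h,w=f['range_z'].shape
    g=np.stack(np.meshgrid(np.arange(w),np.arange(h)),-1).reshape(-1,1,2).astype(float)
    n=cv2.undistortPoints(g,np.array(f['mtx']),np.array(f['distortion'])).reshape(h,w,2)
    d=f['range_z'];c=np.stack([n[...,0]*d,-n[...,1]*d,-d,np.ones_like(d)],-1)@np.array(f['pose']).T
    return c[...,:3]
E
python3 - <<'E'
from h import *
ims=[]
o=readout.get_obs();print(o['position'],o['tool_rot'],o['ft_force'],o['time'])
for c in('top','side'):
    f=cams.grab_frame(c);ims.append(f['frame']);print(c,np.round(f['pose'],3).tolist())
    for q in('crank_pin','ring_tab','foot','connector','crank_axis','crank'):
        print(q,[(np.round(r['point'],3).tolist(),round(r['confidence'],2)) for r in cams.search_frame(q,c)][:4])
    cv2.imwrite(f'pics/{c}.png',cv2.cvtColor(f['frame'],cv2.COLOR_RGB2BGR))
E
```

```text
[0.22021814 0.69027857 0.23975439] [-4.83045295e-01 -3.10412955e+00  2.42076712e-03] [ 0.43481124  1.22367509 -0.61569811] 0.0
top [[-0.011, 0.998, -0.07, 0.505], [-1.0, -0.011, -0.002, 0.053], [-0.003, 0.07, 0.998, 1.055], [0.0, 0.0, 0.0, 1.0]]
crank_pin [([0.614, 0.091, 0.161], 0.51)]
ring_tab [([0.604, 0.09, 0.154], 0.77)]
foot [([0.603, 0.086, 0.156], 0.73), ([0.52, 0.241, 0.017], 0.65)]
connector []
crank_axis [([0.615, 0.098, 0.162], 0.42)]
crank [([0.608, 0.102, 0.164], 0.48)]
side [[0.95, 0.225, -0.216, 0.355], [-0.312, 0.677, -0.667, -0.59], [-0.004, 0.701, 0.713, 0.813], [0.0, 0.0, 0.0, 1.0]]
crank_pin [([0.609, 0.098, 0.167], 0.67)]
ring_tab [([0.598, 0.081, 0.156], 0.82)]
foot []
connector []
crank_axis [([0.614, 0.1, 0.163], 0.72)]
crank [([0.615, 0.095, 0.166], 0.69)]
```

View pics/top.png

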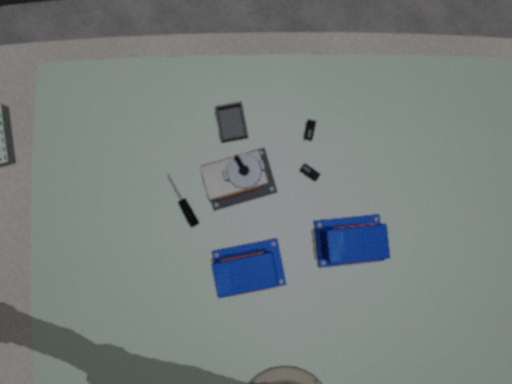

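View pics/side.png

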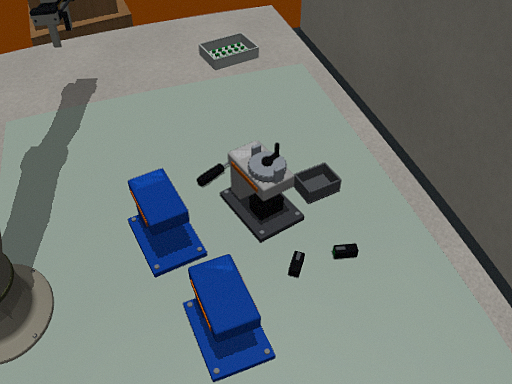

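The white fixture is at (240,172) in top and (265,165) in side. The two blue ones, at (248,270)/(350,243) in top, are decoys because they are blue and have no crank. I'll confirm this in a crop and measure.

```bash
python3 - <<'E'
from h import *
out=[]
for c,(x0,x1,y0,y1) in(('top',(195,285,140,215)),('side',(220,310,130,205))):
    f=cams.grab_frame(c);C=cloud(f)
    out.append(cv2.resize(f['frame'][y0:y1,x0:x1],None,fx=4.4,fy=6,interpolation=cv2.INTER_CUBIC) if 0 else cv2.resize(f['frame'][y0:y1,x0:x1],None,fx=4.4,fy=4.4,interpolation=cv2.INTER_CUBIC))
    near=(abs(C[...,0]-.61)<.12)&(abs(C[...,1]-.1)<.12)
    dark=f['frame'].max(-1)<70
    for n,lo,hi,dk in(('pin',.174,.2,0),('tabs+',.163,.176,0),('arm',.157,.168,1),('ring',.149,.158,0),('head',.13,.14,0)):
        m=near&(C[...,2]>lo)&(C[...,2]<hi)&(dark if dk else True)
        p=C[m]
        if len(p): print(c,n,len(p),p.mean(0).round(4),p.min(0).round(4),p.max(0).round(4), cv2.minEnclosingCircle(p[:,:2].astype(np.float32)))
    m=near&(C[...,2]>.172); print(np.c_[np.argwhere(m)[:,::-1],C[m].round(4)][:25].tolist())
cv2.imwrite('pics/crop.png',cv2.cvtColor(np.hstack(out),cv2.COLOR_RGB2BGR))
E
```

```text
top pin 26 [0.6248 0.1058 0.1828] [0.5879 0.0517 0.1743] [0.6342 0.1361 0.1905] ((0.6081249117851257, 0.09392105042934418), 0.04328754544258118)
top tabs+ 149 [0.606  0.0934 0.1679] [0.584  0.0475 0.163 ] [0.6282 0.1365 0.1754] ((0.6051710247993469, 0.09249313175678253), 0.045246660709381104)
top arm 102 [0.61   0.0959 0.1632] [0.5949 0.0825 0.1591] [0.6306 0.1088 0.168 ] ((0.6125621199607849, 0.09623856097459793), 0.01902914233505726)
top ring 799 [0.6028 0.0916 0.1538] [0.5651 0.0474 0.1493] [0.6435 0.1317 0.158 ] ((0.6013175845146179, 0.09120199829339981), 0.04418759047985077)
top head 1128 [0.5905 0.1376 0.1348] [0.5427 0.0408 0.1301] [0.6529 0.1924 0.1398] ((0.5979905128479004, 0.11688945442438126), 0.07832524925470352)
[[338.0, 0.0, 0.5048, 0.0531, 1.0546], [186.0, 1.0, 0.5048, 0.0531, 1.0546], [63.0, 2.0, 0.5048, 0.0531, 1.0546], [179.0, 3.0, 0.5048, 0.0531, 1.0546], [441.0, 3.0, 0.5048, 0.0531, 1.0546], [62.0, 4.0, 0.5048, 0.0531, 1.0546], [152.0, 5.0, 0.5048, 0.0531, 1.0546], [32.0, 6.0, 0.5048, 0.0531, 1.0546], [262.0, 7.0, 0.5048, 0.0531, 1.0546], [361.0, 7.0, 0.5048, 0.05
[... 1621 characters left out ...]
0, 0.5963, 0.1326, 0.173], [258.0, 144.0, 0.6006, 0.1323, 0.1721], [260.0, 144.0, 0.6041, 0.1297, 0.1733], [274.0, 144.0, 0.6273, 0.1094, 0.1833], [275.0, 144.0, 0.6269, 0.1027, 0.1887], [276.0, 144.0, 0.6291, 0.1028, 0.1881], [277.0, 144.0, 0.6313, 0.1028, 0.1875], [278.0, 144.0, 0.6328, 0.1013, 0.1883], [253.0, 145.0, 0.5896, 0.1324, 0.1723], [255.0, 145.0, 0.5936, 0.131, 0.1723], [256.0, 145.0, 0.595, 0.1287, 0.1737], [257.0, 145.0, 0.597, 0.1282, 0.1737], [260.0, 145.0, 0.6032, 0.1271, 0.1729], [274.0, 145.0, 0.6266, 0.1074, 0.1824], [275.0, 145.0, 0.6277, 0.1045, 0.1844], [276.0, 145.0, 0.6293, 0.103, 0.1852], [277.0, 145.0, 0.631, 0.102, 0.1856], [278.0, 145.0, 0.6324, 0.0999, 0.1869]]
```

View pics/crop.png

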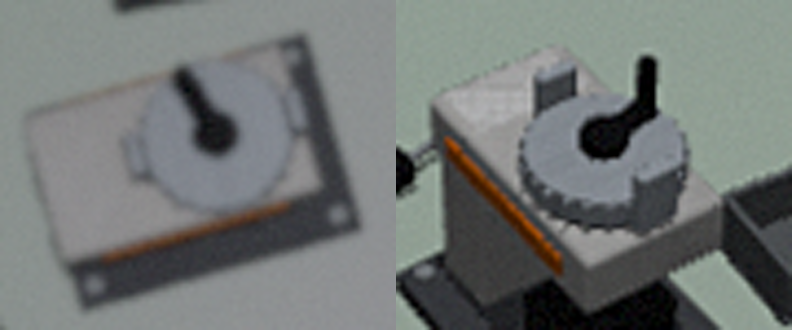

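The crop shows the white fixture with its grey ring. Tabs are at about (225,176) and (262,164) in top. The hub is at about (243,170), and the pin points up-left, with its top at about (237,158). I'll refine the axis, pin and tab positions.

```bash
python3 - <<'E'
from h import *
from scipy.optimize import least_squares
for c in('top','side'):
    Ps=[];cols=[]
    for _ in range(4):
        f=cams.grab_frame(c);C=cloud(f);m=(f['range_z']>.2)&(abs(C[...,0]-.604)<.06)&(abs(C[...,1]-.09)<.06)&(C[...,2]>.12)
        Ps.append(C[m]);cols.append(f['frame'][m])
    p=np.vstack(Ps);col=np.vstack(cols).astype(int);mx=col.max(1)
    dark=mx<60
    a=p[dark&(p[:,2]>.150)]
    pin=a[a[:,2]>.183]; print(c,'pintop',len(pin),np.median(pin,0).round(4))
    hub=a[(abs(a[:,2]-.164)<.004)]
    # hub+arm footprint PCA
    q=hub[:,:2];print('dark flat',len(q),q.mean(0).round(4))
    g=p[(~dark)&(p[:,2]>.166)&(p[:,2]<.176)]
    r=np.hypot(*(g[:,:2]-[.604,.09]).T)
    g=g[r>.03]
    for s in(1,-1):
        t=g[(g[:,1]-.09)*s>0];print('tab',len(t),np.median(t,0).round(4),t.mean(0).round(4))
    # ring edge: ring-face points z~.154; maximise count: fit centre of disc as centroid of rim points
    rp=p[(~dark)&(abs(p[:,2]-.154)<.004)]
    ang=np.arctan2(rp[:,1]-.09,rp[:,0]-.604);rr=np.hypot(rp[:,0]-.604,rp[:,1]-.09)
    E=[]
    for k in np.arange(-np.pi,np.pi,.2):
        s=(ang>=k)&(ang<k+.2)
        if s.sum()>20: E.append(rp[s][np.argsort(rr[s])[int(.97*s.sum())]][:2])
    E=np.array(E);o=least_squares(lambda v:np.hypot(E[:,0]-v[0],E[:,1]-v[1])-.038,[.604,.09],loss='soft_l1',f_scale=.001)
    print('ring centre',o.x.round(4),np.abs(o.fun).mean().round(4))
E
```

```text
top pintop 31 [0.6292 0.107  0.1868]
dark flat 350 [0.6092 0.0953]
tab 145 [0.5946 0.132  0.1715] [0.594  0.132  0.1715]
tab 153 [0.6156 0.0538 0.1714] [0.6154 0.053  0.1713]
ring centre [0.6044 0.0923] 0.0013
side pintop 50 [0.6302 0.1025 0.1864]
dark flat 462 [0.6101 0.092 ]
tab 174 [0.5936 0.1279 0.1715] [0.5938 0.1283 0.1711]
tab 198 [0.6151 0.0487 0.1715] [0.6151 0.0491 0.1711]
ring centre [0.6045 0.0893] 0.0024
```

```bash
cat > t.py <<'E'
# t.py x y z pushdir_deg : increment from the measured pose (push dir = tool -x)
import sys
from h import *
from scipy.spatial.transform import Rotation as R
o=readout.get_obs();T=R.from_rotvec(o['tool_rot']);p=np.array(o['position'])
x,y,z,a=map(float,sys.argv[1:5]);a=np.radians(a)
X=-np.array([np.cos(a),np.sin(a),0]);Z=np.array([0,0,-1.]);G=R.from_matrix(np.c_[X,np.cross(Z,X),Z])
print('shift',(T.inv().apply(np.array([x,y,z])-p)/.04).round(3),'turn',(np.degrees((T.inv()*G).as_rotvec())/5).round(2))
print(o['time'],p.round(4),'push now',np.degrees(np.arctan2(*(-T.apply([1,0,0]))[1::-1])).round(2),'F',np.round(o['ft_force'],2),'j',np.round(o['joints'],2),o['width'])
E
python3 t.py .6175 .126 .24 -60
```

```text
shift [-13.749 -10.433   0.016] turn [0.   0.   8.46]
1.2 [0.2203 0.6907 0.2406] push now -17.69 F [0.67 1.01 0.32] j [-1.34  0.6  -0.    1.6   0.    0.94 -0.08] 0.09312505134458712
```

move_arm(
  increments="0 -1 -0.8 0 0 0 0.6; 0 -2 -1.5 0 0 0 1.2; 0 -3 -2.3 0 0 0 1.8; 0 -3.8 -2.9 0 0 0 2.4; 0 -4.6 -3.5 0 0 0 3; 0 -5.4 -4.1 0 0 0 3.6; 0 -6.2 -4.7 0 0 0 4.2; 0 -7 -5.3 0 0 0 4.8; 0 -7.8 -5.9 0 0 0 5.4; 0 -8.6 -6.5 0 0 0 6; 0 -9.4 -7.1 0 0 0 6.6; 0 -9.4 -7.1 0 0 0 6.6",
)

```text
time: 2.2
position: [0.496, 0.2997, 0.2412]
tool_rot: [1.358, 2.83, -0.001]
ft_force: [0.1, -0.9, -0.6]
width: 0.0173
gripper_force: 0.0
```

```bash
python3 t.py .6175 .126 .24 -60
```

```text
shift [-5.288 -0.347  0.045] turn [0.01 0.03 1.75]
2.2 [0.496  0.2997 0.2412] push now -51.26 F [ 0.14 -0.91 -0.57] j [-0.77  0.43  0.17  1.95 -0.1   0.77  0.14] 0.017287060465814047
```

move_arm(
  increments="0 -0.8 -0.05 0 0 0 0.4; 0 -1.6 -0.1 0 0 0 0.8; 0 -2.4 -0.15 0 0 0 1.2; 0 -3.2 -0.2 0 0 0 1.6; 0 -4 -0.25 0 0 0 1.75; 0 -4.6 -0.3 0 0 0 1.75; 0 -5 -0.35 0 0 0 1.75; 0 -5.28 -0.35 0 0 0 1.75; 0 -5.28 -0.35 0 0 0 1.75; 0 -5.28 -0.35 0 0 0 1.75; 0 -5.28 -0.35 0 0 0 1.75",
)

```text
time: 3.12
position: [0.6145, 0.1352, 0.2405]
tool_rot: [-1.555, -2.729, -0.001]
ft_force: [0.6, 0.4, -0.2]
width: 0.0002
gripper_force: 0.0
```

```bash
python3 t.py .6175 .126 .199 -60; python3 - <<'E'
from h import *
out=[]
for c,(x0,x1,y0,y1) in(('top',(195,285,140,215)),('side',(220,310,110,185))):
    f=cams.grab_frame(c);out.append(cv2.resize(f['frame'][y0:y1,x0:x1],None,fx=4.4,fy=4.4,interpolation=cv2.INTER_CUBIC))
cv2.imwrite('pics/pre.png',cv2.cvtColor(np.hstack(out),cv2.COLOR_RGB2BGR))
E
```

```text
shift [-0.237 -0.053  1.038] turn [-0.   -0.01  0.13]
3.1167 [0.6145 0.1352 0.2405] push now -59.34 F [ 0.62  0.41 -0.19] j [-0.45  0.49  0.21  1.84 -0.14  0.83  0.37] 0.00016124891762607773
```

View pics/pre.png

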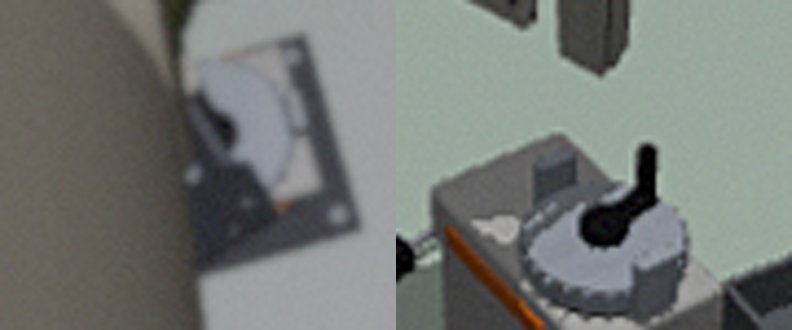

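The side crop shows the shut fingertip at about (590,40), behind and above the pin at (647,160), with a gap between them. I'll lower it.

move_arm(
  increments="0 0 0 0.35 0 0 0; 0 0 0 0.7 0 0 0; 0 -0.1 0 1.04 0 0 0; 0 -0.1 0 1.04 0 0 0; 0 -0.1 0 1.04 0 0 0; 0 -0.1 0 1.04 0 0 0",
)

```text
time: 3.72
position: [0.6173, 0.1308, 0.1997]
tool_rot: [1.556, 2.729, 0.001]
ft_force: [0.4, -0.3, -0.2]
width: 0.001
gripper_force: 0.0
```

```bash
python3 t.py .6235 .1156 .199 -60; python3 - <<'E'
from h import *
f=cams.grab_frame('side');cv2.imwrite('pics/low.png',cv2.cvtColor(cv2.resize(f['frame'][110:185,220:310],None,fx=6,fy=6,interpolation=cv2.INTER_CUBIC),cv2.COLOR_RGB2BGR))
E
```

```text
shift [-0.406 -0.061  0.018] turn [0.01 0.   0.12]
3.7167 [0.6173 0.1308 0.1997] push now -59.4 F [ 0.45 -0.27 -0.2 ] j [-0.43  0.54  0.2   1.87 -0.15  0.75  0.39] 0.0010315936863045084
```

View pics/low.png

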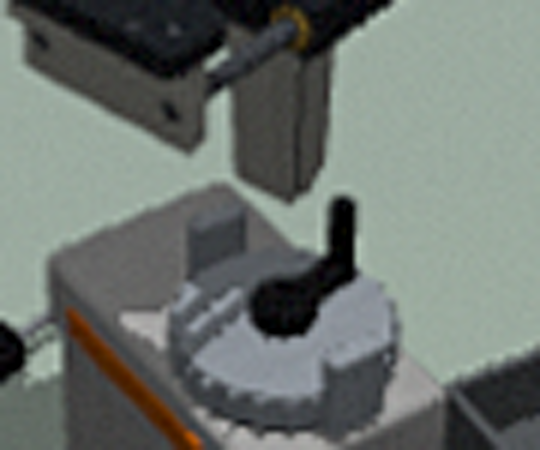

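move_arm(
  increments="0 -0.03 0 0.02 0 0 0; 0 -0.06 0 0.02 0 0 0; 0 -0.09 0 0.02 0 0 0; 0 -0.12 0 0.02 0 0 0; 0 -0.15 0 0.02 0 0 0; 0 -0.18 0 0.02 0 0 0; 0 -0.21 0 0.02 0 0 0; 0 -0.24 0 0.02 0 0 0; 0 -0.27 0 0.02 0 0 0; 0 -0.3 0 0.02 0 0 0; 0 -0.3 0 0.02 0 0 0; 0 -0.3 0 0.02 0 0 0",
)

```text
time: 4.77
position: [0.6234, 0.1197, 0.1982]
tool_rot: [1.558, 2.728, -0.0]
ft_force: [-0.7, 0.7, -0.6]
width: 0.0006
gripper_force: 0.0
```

```bash
python3 t.py .6235 .1156 .199 -60
```

```text
shift [-0.09  -0.05  -0.019] turn [-0.    0.    0.11]
4.7667 [0.6234 0.1197 0.1982] push now -59.45 F [-0.68  0.68 -0.57] j [-0.41  0.54  0.2   1.86 -0.15  0.75  0.4 ] 0.000641130196354432
```

move_arm(
  increments="0 -0.02 0 0 0 0 0; 0 -0.04 0 0 0 0 0; 0 -0.06 0 0 0 0 0; 0 -0.08 0 0 0 0 0; 0 -0.1 0 0 0 0 0; 0 -0.12 0 0 0 0 0; 0 -0.14 0 0 0 0 0; 0 -0.16 0 0 0 0 0; 0 -0.18 0 0 0 0 0; 0 -0.2 0 0 0 0 0; 0 -0.2 0 0 0 0 0; 0 -0.2 0 0 0 0 0",
)

```text
time: 5.77
position: [0.6265, 0.1149, 0.1981]
tool_rot: [-1.554, -2.728, -0.002]
ft_force: [-2.7, 6.3, 1.9]
width: 0.0004
gripper_force: 3.4
```

```bash
python3 t.py .6235 .1156 .199 -60
```

```text
shift [ 0.053 -0.057 -0.021] turn [-0.   -0.03  0.13]
5.7667 [0.6265 0.1149 0.1981] push now -59.35 F [-2.66  6.35  1.9 ] j [-0.4   0.55  0.2   1.86 -0.15  0.75  0.42] 0.00043228300746571326
```

```bash
cat > arc.py <<'E'
# arc.py cx cy(mm) step_deg n [ratio]: rows turning about the axis at c in the tool frame
import sys,numpy as np
cx,cy,s,n=map(float,sys.argv[1:5]);k=float(sys.argv[5]) if len(sys.argv)>5 else 1
print('; '.join('0 %.2f %.2f 0 0 0 %.2f'%(*((np.array([cx,cy])-[cx*np.cos(d)-cy*np.sin(d),cx*np.sin(d)+cy*np.cos(d)])/40),k*np.degrees(d)/5) for d in np.radians(s*np.arange(1,n+1))))
E
python3 arc.py -8.3 -31 3 12
```

```text
0 -0.04 0.01 0 0 0 0.60; 0 -0.08 0.02 0 0 0 1.20; 0 -0.12 0.02 0 0 0 1.80; 0 -0.17 0.03 0 0 0 2.40; 0 -0.21 0.03 0 0 0 3.00; 0 -0.25 0.03 0 0 0 3.60; 0 -0.29 0.02 0 0 0 4.20; 0 -0.33 0.02 0 0 0 4.80; 0 -0.37 0.01 0 0 0 5.40; 0 -0.42 -0.00 0 0 0 6.00; 0 -0.46 -0.01 0 0 0 6.60; 0 -0.50 -0.03 0 0 0 7.20
```

move_arm(
  increments="0 -0.04 0.01 0 0 0 0.6; 0 -0.08 0.02 0 0 0 1.2; 0 -0.12 0.02 0 0 0 1.8; 0 -0.17 0.03 0 0 0 2.4; 0 -0.21 0.03 0 0 0 3; 0 -0.25 0.03 0 0 0 3.6; 0 -0.29 0.02 0 0 0 4.2; 0 -0.33 0.02 0 0 0 4.8; 0 -0.37 0.01 0 0 0 5.4; 0 -0.42 0 0 0 0 6; 0 -0.46 -0.01 0 0 0 6.6; 0 -0.5 -0.03 0 0 0 7.2",
)

```text
time: 6.77
position: [0.6367, 0.0977, 0.1983]
tool_rot: [-2.324, -2.112, -0.003]
ft_force: [1.4, 7.3, -0.2]
width: 0.0003
gripper_force: 3.8
```

```bash
cat > c.py <<'E'
from h import *
from scipy.spatial.transform import Rotation as R
o=readout.get_obs();T=R.from_rotvec(o['tool_rot']);p=np.array(o['position']);A=np.array([.6045,.0890,p[2]])
F=np.array(o['ft_force']);
print(round(o['time'],2),p.round(4),'axis in tool mm',(T.inv().apply(A-p)*1e3).round(1)[:2],'F tool',T.inv().apply(F).round(2),'push',np.degrees(np.arctan2(*(-T.apply([1,0,0]))[1::-1])).round(1),'tau',np.round(o['ft_torque'],2),'j7',round(o['joints'][6],2))
E
python3 c.py
```

```text
6.77 [0.6367 0.0977 0.1983] axis in tool mm [-11.7 -31.2] F tool [7.43 0.72 0.26] push -95.5 tau [ 1.71  0.05 -0.02] j7 -0.04
```

move_arm(
  increments="0 -0.04 0.01 0 0 0 0.6; 0 -0.08 0.02 0 0 0 1.2; 0 -0.12 0.02 0 0 0 1.8; 0 -0.17 0.03 0 0 0 2.4; 0 -0.21 0.03 0 0 0 3; 0 -0.25 0.03 0 0 0 3.6; 0 -0.29 0.02 0 0 0 4.2; 0 -0.33 0.02 0 0 0 4.8; 0 -0.37 0.01 0 0 0 5.4; 0 -0.42 0 0 0 0 6; 0 -0.42 0 0 0 0 6; 0 -0.42 0 0 0 0 6",
)

```text
time: 7.77
position: [0.6357, 0.0806, 0.1983]
tool_rot: [-2.79, -1.441, -0.003]
ft_force: [2.4, 7.2, -0.1]
width: 0.0004
gripper_force: 3.3
```

```bash
python3 c.py
```

```text
7.77 [0.6357 0.0806 0.1983] axis in tool mm [-11.2 -30.3] F tool [ 7.26 -2.17  0.09] push -125.4 tau [ 1.45 -0.3  -0.02] j7 -0.42
```

```bash
python3 arc.py -9 -30.5 1.5 9
```

```text
0 -0.02 0.01 0 0 0 0.30; 0 -0.04 0.01 0 0 0 0.60; 0 -0.06 0.02 0 0 0 0.90; 0 -0.08 0.02 0 0 0 1.20; 0 -0.10 0.02 0 0 0 1.50; 0 -0.12 0.03 0 0 0 1.80; 0 -0.14 0.03 0 0 0 2.10; 0 -0.16 0.03 0 0 0 2.40; 0 -0.18 0.03 0 0 0 2.70
```

move_arm(
  increments="0 -0.02 0 0 0 0 0.3; 0 -0.04 0.01 0 0 0 0.6; 0 -0.06 0.01 0 0 0 0.9; 0 -0.08 0.02 0 0 0 1.2; 0 -0.1 0.02 0 0 0 1.5; 0 -0.12 0.02 0 0 0 1.8; 0 -0.14 0.02 0 0 0 2.1; 0 -0.16 0.03 0 0 0 2.4; 0 -0.16 0.03 0 0 0 2.4; 0 -0.16 0.03 0 0 0 2.4",
)

```text
time: 8.6
position: [0.6333, 0.0749, 0.1984]
tool_rot: [-2.925, -1.142, -0.004]
ft_force: [3.7, 7.5, -1.5]
width: 0.0004
gripper_force: 3.7
```

```bash
python3 c.py
```

```text
8.6 [0.6333 0.0749 0.1984] axis in tool mm [-11.6 -30. ] F tool [ 7.84 -2.99  1.48] push -137.3 tau [ 1.58 -0.59 -0.05] j7 -0.57
```

move_arm(
  increments="0 -0.02 0.01 0 0 0 0.3; 0 -0.04 0.01 0 0 0 0.6; 0 -0.06 0.02 0 0 0 0.9; 0 -0.08 0.02 0 0 0 1.2; 0 -0.1 0.02 0 0 0 1.5; 0 -0.11 0.02 0 0 0 1.6; 0 -0.11 0.02 0 0 0 1.6; 0 -0.11 0.02 0 0 0 1.6",
)

```text
time: 9.27
position: [0.6314, 0.0716, 0.1985]
tool_rot: [-2.998, -0.936, -0.006]
ft_force: [5.7, 8.1, -2.8]
width: 0.001
gripper_force: 4.7
```

```bash
python3 c.py
```

```text
9.27 [0.6314 0.0716 0.1985] axis in tool mm [-12.2 -29.6] F tool [ 9.29 -3.36  2.82] push -145.3 tau [ 1.75 -1.14 -0.02] j7 -0.67
```

move_arm(
  increments="0 -0.02 0.01 0 0 0 0.3; 0 -0.04 0.01 0 0 0 0.6; 0 -0.06 0.02 0 0 0 0.9; 0 -0.08 0.02 0 0 0 1.2; 0 -0.08 0.02 0 0 0 1.2; 0 -0.08 0.02 0 0 0 1.2",
)

```text
time: 9.77
position: [0.6297, 0.0692, 0.1985]
tool_rot: [-3.043, -0.778, -0.007]
ft_force: [7.3, 7.7, -4.4]
width: 0.0005
gripper_force: 5.2
```

```bash
python3 c.py
```

```text
9.77 [0.6297 0.0692 0.1985] axis in tool mm [-12.6 -29.5] F tool [10.07 -3.28  4.43] push -151.3 tau [ 1.8  -1.48 -0.04] j7 -0.75
```

```bash
cat > tq.py <<'E'
from h import *
from scipy.spatial.transform import Rotation as R
L=[]
for _ in range(8):
    cams.grab_frame('side');o=readout.get_obs();T=R.from_rotvec(o['tool_rot']);p=np.array(o['position']);A=np.array([.6045,.0890,p[2]])
    c=T.inv().apply(A-p);F=T.inv().apply(o['ft_force'])
    L.append([*F,(-.0075-c[0])*-F[1]+30e-3*F[0],*(c[:2]*1e3)])
L=np.array(L);m=L.mean(0);print(m.round(3),L.std(0).round(3),'clamp N',(m[3]-.22)/.008,'t',o['time'])
E
python3 tq.py
```

```text
[  9.644  -3.582   3.843   0.307 -12.555 -29.455] [0.387 0.671 0.628 0.012 0.008 0.01 ] clamp N 10.927804184947997 t 10.1667
```

move_arm(
  increments="0 -0.01 0 0 0 0 0.2; 0 -0.02 0.01 0 0 0 0.3; 0 -0.03 0.01 0 0 0 0.5; 0 -0.04 0.01 0 0 0 0.6; 0 -0.05 0.01 0 0 0 0.8; 0 -0.05 0.01 0 0 0 0.8; 0 -0.05 0.01 0 0 0 0.8",
)

```text
time: 10.75
position: [0.6286, 0.0678, 0.1986]
tool_rot: [-3.068, -0.671, -0.009]
ft_force: [8.3, 8.2, -4.2]
width: 0.0005
gripper_force: 5.7
```

```bash
python3 tq.py;python3 c.py
```

```text
[ 10.667  -3.64    4.747   0.34  -13.009 -29.271] [0.488 0.343 0.472 0.016 0.006 0.016] clamp N 15.00960877194037 t 11.15
11.15 [0.6285 0.0678 0.1986] axis in tool mm [-13.  -29.3] F tool [10.75 -3.41  4.84] push -155.3 tau [ 1.76 -1.85 -0.08] j7 -0.8
```

About 15 N of clamping, close to the target. I'll back off along the face normal and then rise.

move_arm(
  increments="0 0.1 0 0 0 0 0; 0 0.3 0 0 0 0 0; 0 0.6 0 0 0 0 0; 0 0.7 0 -0.4 0 0 0; 0 0.7 0 -1 0 0 0; 0 0.7 0 -1.8 0 0 0; 0 0.7 0 -2.5 0 0 0; 0 0.7 0 -2.5 0 0 0; 0 0.7 0 -2.5 0 0 0; 0 0.7 0 -2.5 0 0 0",
)

```text
time: 11.98
position: [0.651, 0.0767, 0.2977]
tool_rot: [-3.07, -0.668, 0.001]
ft_force: [0.7, -0.1, -0.0]
width: 0.0004
gripper_force: 0.0
```

```bash
python3 - <<'E'
from h import *
f=cams.grab_frame('side');C=cloud(f);col=f['frame'].max(-1)
p=C[(f['range_z']>.2)&(col>=60)&(C[...,2]>.166)&(C[...,2]<.176)&(abs(C[...,0]-.604)<.06)&(abs(C[...,1]-.09)<.06)]
p=p[np.hypot(*(p[:,:2]-[.604,.09]).T)>.03]
for s in(1,-1):print(np.median(p[(p[:,1]-.09)*s>0],0).round(4))
cv2.imwrite('pics/end.png',cv2.cvtColor(cv2.resize(f['frame'][120:245,205:315],None,fx=4.5,fy=4.5,interpolation=cv2.INTER_CUBIC),cv2.COLOR_RGB2BGR))
E
python3 c.py
```

```text
[0.5933 0.1283 0.1712]
[0.6155 0.0483 0.1716]
12.03 [0.6508 0.0768 0.2972] axis in tool mm [-37.  -30.3] F tool [-0.92  0.64  0.6 ] push -155.4 tau [-0.07  0.15 -0.11] j7 -0.9
```

View pics/end.png

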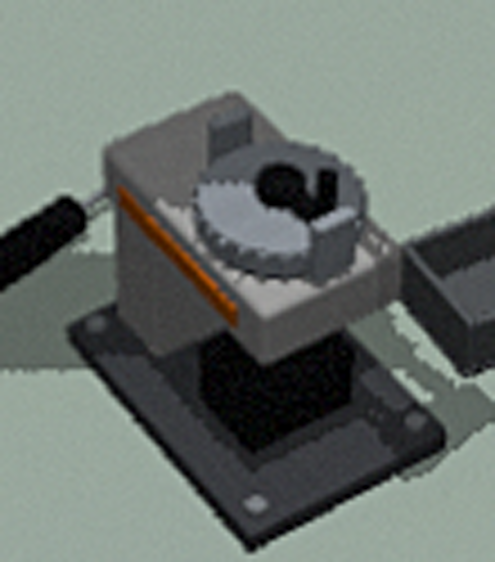

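The picture shows the crank pin wound round to about (325,185). The tabs at (230,130) and (333,240) are within 1 mm of where they were, and the arm is clear.

```bash
python3 -c "from cell import hand_in;print(hand_in())"
```

```text
the job is handed in; nothing more can be done
None
```

I wound the crank about 1.6 rad clockwise and left the foot clamped on the connector at about 15 N, estimated from the force felt at the pin. The ring tabs measured within 1 mm of where they were, the arm is clear and the job is handed in (no verdict came back).

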